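# Lay out the leg links by length on the kit tray

## Robot

A 7-joint arm with a two-finger parallel gripper is mounted at the origin on the work surface. World frame = base frame: x ahead of the robot, y to its left, z up, the work surface at z = 0. Lengths are in m, angles in rad, forces in N, time in s.
With the tool pointing down it reaches from about 0.425 to 0.875 m from the base axis. Payload 4.7 kg.
Tool frame: the origin (TCP) lies on the mounting face of the last link; the fingertips stand 182 mm ahead of it and the grasp point (between the pads) lies 164 mm ahead of it; x points along the fingers, y is the direction in which the jaws open and shut, and the axes are right-handed (so a half turn about x gives the same grasp; the last joint's range is limited). The gripper opens to 87 mm and grips with 3 to 60 N. Pads are 19 mm wide; open, the fingers measure 117 mm over their backs; the gripper's body (75 mm by 190 mm) begins 51 mm behind the grasp point.
Start: joints at [-1.177, 0.321, -0.07, 1.45, 0.023, 1.371, -0.057], TCP at [0.241, 0.604, 0.405] pointing down, gripper open.
Joint ranges: [-2.86, 2.86], [-0.3, 2.09], [-1.38, 1.24], [0.06, 2.45], [-1.56, 4.7], [0.09, 2.05], [-2.69, 2.69]. Speed limits (rad/s): [2.57, 2.57, 3.14, 3.14, 3.14, 3.14, 3.14].

## Interface

Orientations are given as a rotation vector (axis times angle).
In Python, from bench import monitor, get_image, ctrl gives the robot as it stands.
- The arm moves only by the shell command python3 -m creep 'ROWS' [FORCE]. ROWS is JSON, a list of rows, each a list of 7 numbers: the shift along the tool's x, y, z in mm, then the turn, a rotation vector about the tool's x, y, z in rad, then the finger opening in mm, from 0 to 87. A call has 1 to 5 rows; each row shifts and turns the commanded pose from where the row before left it, along the tool's axes as they then stand; what a row does not reach is not made up. A row lasts 1/10 s, in which the tool goes at most 50 mm and 8.59 degrees, less where a joint would pass 70% of its speed; a pose out of reach is approached as far as the arm can. A call is refused whole if a number of a shift passes 50 or a number of a turn 0.15, either way. A call with a gripper value outside its range is refused whole. The fingers move at their own pace and stop on an object; FORCE is the grip in N (left out, the last holds). Time passes only in rows, so rows that do not move let the fingers close. It gives the time, the measured TCP pose, the force and the opening at its end, in the units of the state.
- monitor.get_state(): the state, without advancing time (a new reading comes with each control period).
- get_image(name): name is "scene" or "top" or "wrist"; returns a dict with "img" (400x640x3 uint8, red, green, blue), "mtx" (3x3 intrinsics, pixels), "view" (4x4, takes a point from world to camera coordinates). Camera axes: x right, y up, looking along -z (the intrinsics and any distortion apply to the point x, -y, -z); pixel columns grow to the right and rows downward; lengths in m; the calibration is good to about 2 mm. A picture is of the moment at which its call begins. There is no depth.
- ctrl.close_job(): hands the job in, once; it reports no verdict.
The state is a dict: "time": time; "joint_positions": joint angles; "qd": joint speeds; "joint_torque": joint torques, N m; "position": TCP position; "tool_rot": TCP orientation; "ft_force": force on the tool from outside, world axes, zero at the start; "torque": the same for the moment, N m; "grip_width": opening from 0.0 (shut) to 1.0 (fully open).
Only numpy, scipy, OpenCV 4.12 (cv2) and the standard library are available. Lean on these libraries where they do the work, as an engineer would, in place of code of your own. Each camera call takes 0.05 s, during which the arm holds its last target.

## Task

Lay the four white leg links on the grey kit tray for the next station, one to a lane, in order of length with the longest in the lane beside the tray's handle and the shortest at the other end. Each lies flat and straight on its black mark, round head centred on the round end by the fence and arm along the strip. Do not knock over or shove aside the pot of screws standing among them.

Things in the scene. Friction and masses are not known exactly. Their poses are not given: they have to be found in the camera images.
- link_1: the shortest of four loose white plastic links, 69 mm long, flat on the mat (z = 0.002): a round head 36 mm across, 14 thick, with steel bush, and a straight round-ended arm 22 wide, 13 thick, 40 mm from head centre to the hole near its end. Origin: under the head's centre; arm along -x, z up. Grip across the arm (along y) 30 mm from the head centre. 20 to 80 g
- link_2: the second shortest of four loose white plastic links, 84 mm long, flat on the mat (z = 0.002): a round head 36 mm across, 14 thick, with steel bush, and a straight round-ended arm 22 wide, 13 thick, 55 mm from head centre to the hole near its end. Origin: under the head's centre; arm along -x, z up. Grip across the arm (along y) 30 mm from the head centre. 20 to 80 g
- link_3: the second longest of four loose white plastic links, 99 mm long, flat on the mat (z = 0.002): a round head 36 mm across, 14 thick, with steel bush, and a straight round-ended arm 22 wide, 13 thick, 70 mm from head centre to the hole near its end. Origin: under the head's centre; arm along -x, z up. Grip across the arm (along y) 30 mm from the head centre. 20 to 80 g
- link_4: the longest of four loose white plastic links, 114 mm long, flat on the mat (z = 0.002): a round head 36 mm across, 14 thick, with steel bush, and a straight round-ended arm 22 wide, 13 thick, 85 mm from head centre to the hole near its end. Origin: under the head's centre; arm along -x, z up. Grip across the arm (along y) 30 mm from the head centre. 20 to 80 g
- lane_a: the first (along +y) of four equal black keyhole marks 70 mm apart on the grey kit tray (fixed): disc 46 mm across, strip 30 wide ending 104 from the disc's centre. Origin: disc centre on the top face, where a link rests, 14 mm above the bench; strip along -x. From 32 mm along +x stands the tray's fence, 8 mm above the mark, with 16 mm posts between lanes
- lane_b: the second (along +y) of four equal black keyhole marks 70 mm apart on the grey kit tray (fixed): disc 46 mm across, strip 30 wide ending 104 from the disc's centre. Origin: disc centre on the top face, where a link rests, 14 mm above the bench; strip along -x. From 32 mm along +x stands the tray's fence, 8 mm above the mark, with 16 mm posts between lanes
- lane_c: the third (along +y) of four equal black keyhole marks 70 mm apart on the grey kit tray (fixed): disc 46 mm across, strip 30 wide ending 104 from the disc's centre. Origin: disc centre on the top face, where a link rests, 14 mm above the bench; strip along -x. From 32 mm along +x stands the tray's fence, 8 mm above the mark, with 16 mm posts between lanes
- lane_d: the last (along +y) of four equal black keyhole marks 70 mm apart on the grey kit tray (fixed): disc 46 mm across, strip 30 wide ending 104 from the disc's centre. Origin: disc centre on the top face, where a link rests, 14 mm above the bench; strip along -x. From 32 mm along +x stands the tray's fence, 8 mm above the mark, with 16 mm posts between lanes
- handle: the tray's carrying handle: black bar 90 mm long along x, 16 thick, on two steel posts, 42 mm high, at one end of the tray, 57 mm beyond the outermost lane's centre line. The tray lies either way round: beside lane_a or beside lane_d. Origin: middle of its foot, 12 mm above the bench. A flat card slot lies at the other end
- pot: a small open grey pot of screws standing loose on the mat among the links, 40 mm across the rim, 42 mm high; origin: centre of its underside, z up
Mind the look-alikes: they are no part of the job. What is shaped like the link_4 but yellow is not meant.

How it is judged:
At the end, for the whole second after the job is handed in: From the handle's lane outwards lie the longest, second longest, second shortest and shortest link, head centres within 12 mm of the lane discs' centres, arms within 0.2 rad of the lanes, tilt under 0.1 rad, underside 11 to 19 mm above the bench, at rest; the pot stands (tilt under 0.2 rad) (((horizontal distance between handle and lane_a below 0.1 m and horizontal distance between link_4 and lane_a below 0.012 m and angle between the x axis of link_4 and the x axis of lane_a, either way round below 0.2 rad and horizontal distance between link_3 and lane_b below 0.012 m and angle between the x axis of link_3 and the x axis of lane_b, either way round below 0.2 rad and horizontal distance between link_2 and lane_c below 0.012 m and angle between the x axis of link_2 and the x axis of lane_c, either way round below 0.2 rad and horizontal distance between link_1 and lane_d below 0.012 m and angle between the x axis of link_1 and the x axis of lane_d, either way round below 0.2 rad) or (horizontal distance between handle and lane_d below 0.1 m and horizontal distance between link_1 and lane_a below 0.012 m and angle between the x axis of link_1 and the x axis of lane_a, either way round below 0.2 rad and horizontal distance between link_2 and lane_b below 0.012 m and angle between the x axis of link_2 and the x axis of lane_b, either way round below 0.2 rad and horizontal distance between link_3 and lane_c below 0.012 m and angle between the x axis of link_3 and the x axis of lane_c, either way round below 0.2 rad and horizontal distance between link_4 and lane_d below 0.012 m and angle between the x axis of link_4 and the x axis of lane_d, either way round below 0.2 rad)) and angle between each of link_1, link_2, link_3, link_4's own z axis and vertical below 0.1 rad and height (world z) of link_1 between 0.011 and 0.019 m and linear speed of each of link_1, link_2, link_3, link_4 below 0.02 m/s and height (world z) of link_2 between 0.011 and 0.019 m and height (world z) of link_3 between 0.011 and 0.019 m and height (world z) of link_4 between 0.011 and 0.019 m and angle between pot's own z axis and vertical below 0.2 rad); the robot touches nothing.
It fails at once if the pot of screws is shoved more than 30 mm or tipped over (distance of pot from where it was at the start of the episode above 0.03 m or angle between pot's own z axis and vertical above 0.5 rad).
It also fails if it takes over 109 s, if anything falls off the work surface, if the arm or the gripper's body presses on something with over 40 N, if the wrist force passes 120 N, or if a joint passes its speed limit or range.

## Working session

There is one attempt and no reset: what is moved stays moved. The work goes in short steps, Python scripts to look and compute and a shell command to move; the robot and the scene stay as the last step left them, time stands still between calls to the robot, and variables do not carry over. Pictures are saved under pics/ and viewed, and the job is handed in when it is done.

```bash
mkdir -p pics; ls
python3 - <<'E'
from bench import monitor,get_image
import cv2
s=monitor.get_state(); print(s)
for n in("top","scene","wrist"):
    d=get_image(n); cv2.imwrite(f"pics/{n}0.png",d["img"][:,:,::-1]); print(n,d["mtx"].tolist(),d["view"].tolist() if hasattr(d["view"],'tolist') else d["view"], [k for k in d])
E
```

```text
pics
{'time': 0.0, 'joint_positions': array([-1.17688984,  0.32182281, -0.07007282,  1.45168069,  0.02260307,
        1.37079663, -0.05689525]), 'qd': array([-0.00040451, -0.00128472,  0.00023163,  0.00037012, -0.00053027,
       -0.00034804,  0.00047572]), 'joint_torque': array([-6.75618026e-05, -4.91279662e+01, -4.03774381e-01, -3.12530243e+01,
       -6.37829513e-02,  4.42795898e-02,  1.98015614e-04]), 'position': array([0.24094119, 0.60347106, 0.40365836]), 'tool_rot': array([ 0.29646366,  1.55044104, -0.29946817]), 'ft_force': array([-0.02924268, -0.23461851,  0.20207625]), 'torque': array([ 0.00196357, -0.05486364, -0.01203532]), 'grip_width': 0.9965708070612677}
top [[433.626988071953, 0.0, 308.07992044096613], [0.0, 433.626988071953, 199.13977307114808], [0.0, 0.0, 1.0]] [[-0.02798448782115401, -0.9992692273224334, -0.026036124285588234, 0.03558370003663864], [0.9816267572709606, -0.03238987734959063, 0.1880420305542809, -0.4707818041554161], [-0.18874792144838656, -0.02029549634045433, 0.981815825385397, -1.0148998157132403], [0.0, 0.0, 0.0, 1.0]] ['img', 'mtx', 'view']
scene [[364.7787029330791, 0.0, 316.77659679275104], [0.0, 364.7787029330791, 202.06773120604709], [0.0, 0.0, 1.0]] [[0.022917162490727207, 0.9996135113653233, -0.015736313394874867, -0.0218549386394926], [-0.7379944785100083, 0.027533508308609938, 0.6742448039169158, 0.32665682517615285], [0.6744174918788167, -0.0038384653323717214, 0.7383402419154582, -1.327777792743484], [0.0, 0.0, 0.0, 1.0]] ['img', 'mtx', 'view']
wrist [[301.0405799198569, 0.0, 320.50123386544834], [0.0, 301.0405799198569, 197.78953783921384], [0.0, 0.0, 1.0]] [[0.37174160210103896, 0.9283347040803364, -0.0016907002780371886, -0.6500087359274324], [-0.8961303112121916, 0.35836896538852786, -0.2617673584943315, 0.03214110790097534], [-0.242401828776304, 0.09882490499076367, 0.9651295206134111, -0.39068260807175775], [0.0, 0.0, 0.0, 1.0]] ['img', 'mtx', 'view']
```

View pics/top0.png

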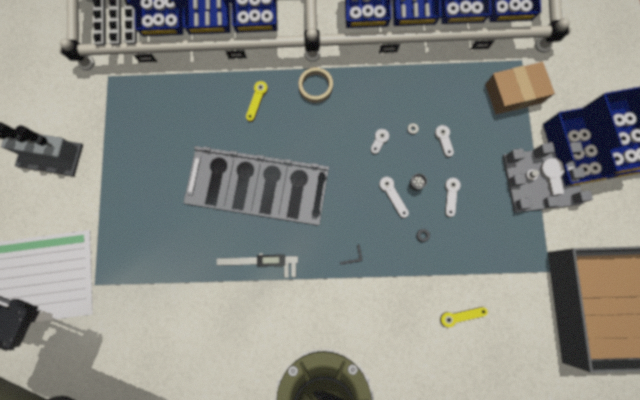

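View pics/scene0.png

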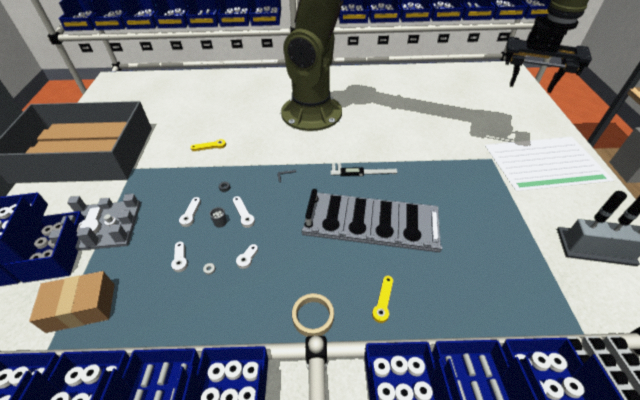

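View pics/wrist0.png

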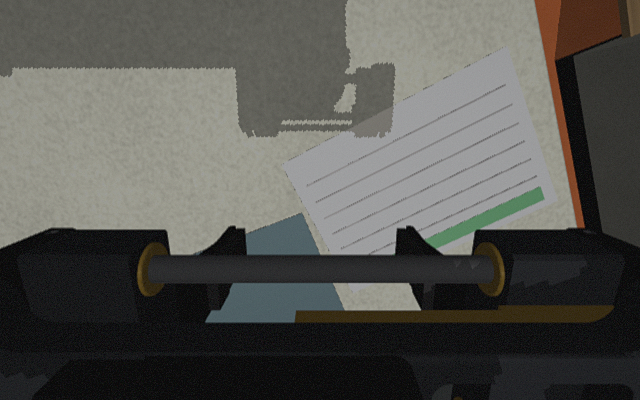

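```bash
cat > h.py <<'E'
import numpy as np,cv2
from bench import monitor,get_image
def ray(d,uv,z):
    K=np.array(d["mtx"]);V=np.array(d["view"]);R=V[:3,:3];c=-R.T@V[:3,3]
    uv=np.atleast_2d(uv).astype(float)
    p=np.c_[(uv[:,0]-K[0,2])/K[0,0],-(uv[:,1]-K[1,2])/K[1,1],-np.ones(len(uv))]@R
    return c+p*((z-c[2])/p[:,2])[:,None]
def proj(d,P):
    K=np.array(d["mtx"]);V=np.array(d["view"]);P=np.atleast_2d(P)
    q=P@V[:3,:3].T+V[:3,3]
    return np.c_[K[0,2]+K[0,0]*q[:,0]/-q[:,2],K[1,2]-K[1,1]*q[:,1]/-q[:,2]]
def links(d,ztop,lo=165,region=None):
    img=d["img"]; S=4
    big=cv2.resize(img,None,fx=S,fy=S,interpolation=cv2.INTER_CUBIC)
    hsv=cv2.cvtColor(big,cv2.COLOR_RGB2HSV)
    m=((hsv[...,2]>lo)&(hsv[...,1]<50)).astype(np.uint8)*255
    out=[]
    cs,_=cv2.findContours(m,cv2.RETR_EXTERNAL,cv2.CHAIN_APPROX_NONE)
    for c in cs:
        c=c[:,0,:]
        uv=(c+0.5)/S-0.5
        P=ray(d,uv,ztop)[:,:2]
        if len(P)<40: continue
        # filled polygon points via metric raster 0.5mm
        o=P.min(0)-.005; q=((P-o)/.0005).astype(np.int32)
        if q.max()>800: continue
        M=np.zeros(q.max(0)[::-1]+20,np.uint8); cv2.fillPoly(M,[q],255)
        ys,xs=np.nonzero(M); A=len(xs)*.25
        (cx,cy),(w,h),_=cv2.minAreaRect(q.astype(np.float32)); L=max(w,h)*.5;W=min(w,h)*.5
        if not(45<L<150 and 20<W<50): continue
        dt=cv2.distanceTransform(M,cv2.DIST_L2,5)
        hd=np.argwhere(dt>dt.max()-1).mean(0)[::-1]*.0005+o
        pts=np.c_[xs,ys]*.0005+o; mu=pts.mean(0)
        ev,E=np.linalg.eigh(np.cov((pts-mu).T)); a=E[:,1]
        if a@(hd-mu)<0:a=-a
        t=(P-mu)@a; 
        out.append(dict(head=hd,r=dt.max()*.5,ang=np.arctan2(a[1],a[0]),L=(t.max()-t.min())*1e3,W=W,tip=mu+a*t.max(),uv=uv.mean(0)))
    return out
E
python3 - <<'E'
from h import *
np.set_printoptions(precision=4,suppress=True)
for n in("top","scene"):
    d=get_image(n)
    print(n)
    for o in links(d,.016):
        if -.6<o['head'][1]<.4 and .3<o['head'][0]<.9: print(o['uv'].round(),"head",o['head'],"tip-18",(o['tip']-.018*np.array([np.cos(o['ang']),np.sin(o['ang'])])),"r%.1f ang%.3f L%.1f W%.1f"%(o['r'],o['ang'],o['L'],o['W']))
    if n=="top": a,b,c,e=150,250,140,500
    else: a,b,c,e=160,290,140,460
    cv2.imwrite(f"pics/{n}1.png",cv2.resize(d["img"][110:250,170:470] if n=="top" else d["img"][160:290,160:460],None,fx=2.6,fy=2.6,interpolation=cv2.INTER_CUBIC)[:,:,::-1])
E
```

```text
top
[290. 266.] head [0.327  0.0628] tip-18 [0.3194 0.0683] r8.6 ang-0.198 L51.2 W28.3
[452. 196.] head [ 0.5029 -0.3423] tip-18 [ 0.5026 -0.3423] r16.5 ang-0.178 L96.7 W33.8
[394. 196.] head [ 0.5115 -0.1775] tip-18 [ 0.5109 -0.1774] r16.4 ang0.464 L111.6 W33.9
[554. 176.] head [ 0.5368 -0.5919] tip-18 [ 0.545 -0.592] r21.7 ang0.123 L92.8 W44.7
[379. 140.] head [ 0.6386 -0.1724] tip-18 [ 0.6381 -0.1723] r16.4 ang-0.507 L66.9 W34.3
[445. 140.] head [ 0.643  -0.3287] tip-18 [ 0.6423 -0.3288] r16.1 ang0.210 L82.1 W34.2
[290.  52.] head [0.8807 0.0535] tip-18 [0.881  0.0397] r14.7 ang-1.572 L72.3 W30.5
[329.  51.] head [ 0.8809 -0.0459] tip-18 [ 0.8804 -0.037 ] r14.4 ang1.591 L53.6 W29.1
[524.  43.] head [ 0.8807 -0.5587] tip-18 [ 0.8812 -0.5555] r14.5 ang1.588 L53.2 W28.9
scene
[ 11. 375.] head [ 0.893  -0.5865] tip-18 [ 0.892  -0.5853] r13.0 ang1.612 L54.2 W32.9
[ 82. 374.] head [ 0.8943 -0.4608] tip-18 [ 0.8956 -0.4704] r15.3 ang-1.452 L63.1 W33.6
[224. 370.] head [ 0.8932 -0.1729] tip-18 [ 0.8928 -0.1649] r15.9 ang1.670 L64.9 W33.9
[407. 365.] head [0.8936 0.1704] tip-18 [0.8931 0.1643] r15.9 ang-1.668 L65.3 W33.3
[286. 350.] head [ 0.86   -0.0455] tip-18 [ 0.8605 -0.0395] r14.0 ang1.514 L83.4 W27.0
[346. 349.] head [0.86  0.056] tip-18 [0.8603 0.0402] r13.9 ang-1.548 L81.1 W27.0
[246. 255.] head [ 0.6386 -0.1716] tip-18 [ 0.6398 -0.1719] r18.0 ang-0.507 L70.7 W36.9
[178. 256.] head [ 0.6431 -0.3275] tip-18 [ 0.6457 -0.3269] r17.9 ang0.211 L87.4 W36.6
[189. 211.] head [ 0.5036 -0.341 ] tip-18 [ 0.5059 -0.3413] r18.2 ang-0.178 L102.1 W36.9
[242. 211.] head [ 0.511  -0.1758] tip-18 [ 0.5142 -0.1745] r18.0 ang0.467 L117.1 W37.2
```

Run:
```python
from h import *
np.set_printoptions(precision=4,suppress=True)
for n in("top","scene"):
    d=get_image(n); S=4
    big=cv2.resize(d["img"],None,fx=S,fy=S,interpolation=cv2.INTER_CUBIC)
    m=(big.max(2)<60).astype(np.uint8)*255
    print(n)
    cs,_=cv2.findContours(m,cv2.RETR_EXTERNAL,cv2.CHAIN_APPROX_NONE)
    for c in cs:
        uv=(c[:,0]+.5)/S-.5; P=ray(d,uv,.014)[:,:2]
        if len(P)<60 or np.ptp(P,0).max()>.2: continue
        mu=P.mean(0)
        if not(.35<mu[0]<.85 and -.5<mu[1]<.45): continue
        r=cv2.minAreaRect((P*1e3).astype(np.float32))
        print(uv.mean(0).round(),np.array(r[0]),np.array(r[1]),"%.1f"%r[2])
```

```text
top
[518. 205.] [ 445.3431 -497.6141] [19.8729  9.0731] 7.1
[293. 208.] [456.3604  57.6868] [17.6792 38.0463] 86.1
[297. 200.] [475.8679  50.6982] [20.8653 11.138 ] 36.7
[299. 192.] [497.4547  46.2867] [ 9.9007 26.9775] 79.3
[412. 188.] [ 497.6824 -241.105 ] [23.7967  8.9545] 45.0
[511. 183.] [ 502.7296 -487.0591] [22.6441 16.7412] 10.1
[318. 193.] [493.7581  -6.8813] [ 14.5798 102.6338] 79.7
[244. 169.] [565.2155 183.6685] [26.9273 36.8991] 18.8
[215. 180.] [534.5372 254.1413] [ 39.3352 117.3442] 84.7
[510. 158.] [ 566.687  -491.9442] [24.5052 21.3819] 24.4
[494. 103.] [ 716.0165 -467.6861] [19.3938 29.3693] 86.0
[491.  89.] [ 755.0026 -466.025 ] [52.4287 26.5797] 9.0
scene
[107. 295.] [ 721.0989 -472.3398] [120.7605  30.7345] 11.5
[123. 233.] [ 545.0767 -495.6674] [49.2442 13.4822] 42.0
[309. 225.] [534.2785 -11.8878] [17.0808 21.1283] 15.3
[220. 221.] [ 513.5312 -244.228 ] [34.1476 35.8306] 31.7
[412. 222.] [534.0414 259.1083] [ 42.7024 125.3795] 79.6
[133. 222.] [ 509.4778 -485.9645] [147.3958  23.9079] 5.4
[385. 219.] [520.3309 189.6172] [ 42.8575 124.5567] 80.8
[358. 216.] [506.6516 118.7029] [ 42.1619 125.7327] 83.6
[135. 201.] [ 430.4118 -499.9909] [36.7908 10.3115] 35.2
[332. 213.] [493.6388  50.1531] [ 42.9906 125.5847] 83.8
[312. 203.] [459.6132  -0.6807] [ 23.1694 113.2359] 78.8
[225. 189.] [ 393.7166 -250.8911] [15.9569 27.8037] 25.6
```

View pics/top1.png

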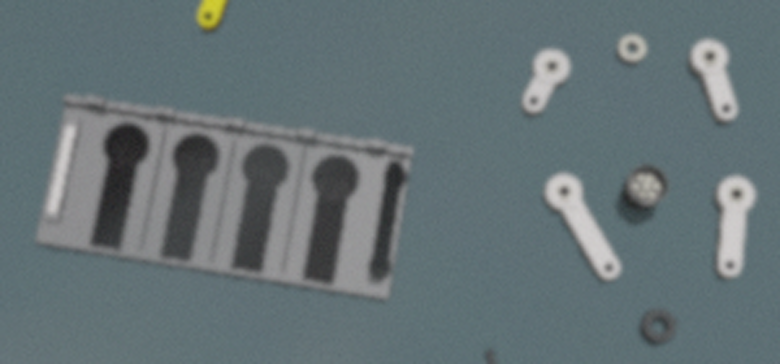

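View pics/scene1.png

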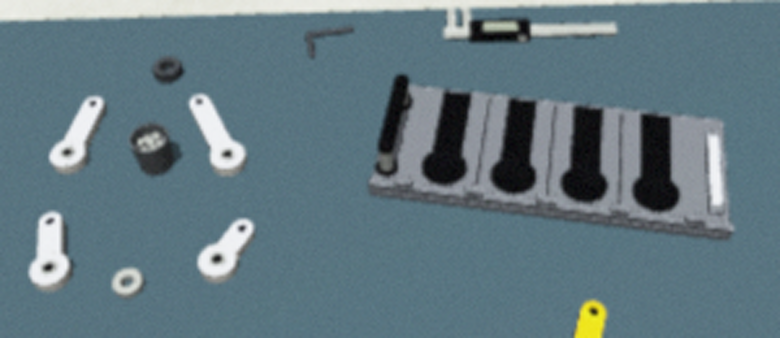

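```bash
cat > lanes.py <<'E'
from h import *
def lanes(n,box,k,th):
    d=get_image(n); S=4
    x0,y0,x1,y1=box
    big=cv2.resize(d["img"],None,fx=S,fy=S,interpolation=cv2.INTER_CUBIC)
    g=cv2.GaussianBlur(big.max(2),(5,5),0)
    m=np.zeros_like(g); m[y0*S:y1*S,x0*S:x1*S]=(g[y0*S:y1*S,x0*S:x1*S]<th)*255
    cv2.imwrite(f"pics/m_{n}.png",m[y0*S:y1*S,x0*S:x1*S])
    res=[]
    cs,_=cv2.findContours(m,cv2.RETR_EXTERNAL,cv2.CHAIN_APPROX_NONE)
    for c in cs:
        uv=(c[:,0]+.5)/S-.5; P=ray(d,uv,.014)[:,:2]
        if len(P)<60: continue
        o=P.min(0)-.005; q=((P-o)/.0005).astype(np.int32)
        M=np.zeros(q.max(0)[::-1]+20,np.uint8); cv2.fillPoly(M,[q],255)
        dt=cv2.distanceTransform(M,cv2.DIST_L2,5)
        hd=np.argwhere(dt>dt.max()-1).mean(0)[::-1]*.0005+o
        # strip axis: fit line through mask pts far from disc
        ys,xs=np.nonzero(M); pts=np.c_[xs,ys]*.0005+o
        far=pts[np.linalg.norm(pts-hd,axis=1)>.03]
        if len(far)<50: continue
        a=hd-far.mean(0)
        res.append((hd,dt.max()*.5,np.arctan2(a[1],a[0]),np.linalg.norm(P-hd,axis=1).max()))
    return res
E
python3 - <<'E'
from lanes import *
for n,b,th in (("top",(190,150,314,222),95),("scene",(318,190,430,245),60)):
    print(n)
    for r in lanes(n,b,0,th): print(r[0].round(4),"r%.1f ang%.3f far%.3f"%r[1:])
d=get_image("top"); print(d["img"].max(2)[185,200:322:3])
E
```

```text
top
[0.5325 0.0442] r20.9 ang-0.190 far0.103
[0.5458 0.1128] r20.6 ang-0.190 far0.102
[0.5595 0.1816] r21.5 ang-0.191 far0.103
[0.5729 0.2502] r21.9 ang-0.191 far0.103
scene
[0.5737 0.2513] r21.0 ang-0.197 far0.103
[0.5605 0.1826] r20.9 ang-0.196 far0.103
[0.5473 0.114 ] r20.9 ang-0.193 far0.104
[0.5335 0.0454] r21.0 ang-0.193 far0.103
[141 142 141  71  44  41  50 127 143 131 138 142 103  64  69  68 114 143
 135 134 141 120  70  68  72  91 142 145 130 147 140  69  69  69  69 128
 154 154 151  88  50]
```

View pics/m_top.png

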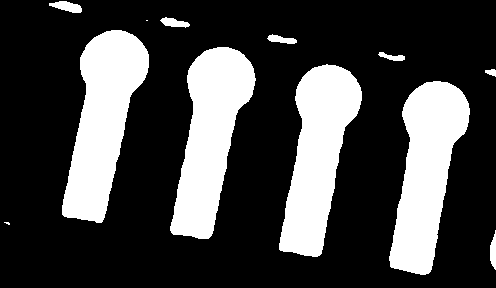

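```bash
cat > go.py <<'E'
# usage: go.py x y z linkang  -> tool-axis deltas to put TCP at x,y,z with jaws across a link of that angle
import sys,numpy as np
from scipy.spatial.transform import Rotation as R
from bench import monitor
np.set_printoptions(precision=3,suppress=True)
x,y,z,a=map(float,sys.argv[1:5])
s=monitor.get_state(); r=R.from_rotvec(s["tool_rot"]); M=r.as_matrix()
psi=np.arctan2(M[1,1],M[0,1])
best=None
for k in(0,1):
    p=a+np.pi/2+k*np.pi
    yd=np.array([np.cos(p),np.sin(p),0]);xd=np.array([0,0,-1.])
    T=np.c_[xd,yd,np.cross(xd,yd)]
    rv=(r.inv()*R.from_matrix(T)).as_rotvec()
    if best is None or np.linalg.norm(rv)<np.linalg.norm(best[0]): best=(rv,T)
d=np.array([x,y,z])-s["position"]
print("t%.2f pos"%s["time"],s["position"],"psi %.3f"%psi,"grip %.1fmm"%(s["grip_width"]*87),"F",s["ft_force"],"q7 %.2f"%s["joint_positions"][6])
print("turn(tool) ",best[0]," shift now-axes mm",M.T@d*1e3," shift after-turn mm",best[1].T@d*1e3)
E
python3 go.py 0.4844 -0.1902 0.3 0.465
python3 - <<'E'
from h import *
for n,px in (("top",(418,183)),("scene",(218.5,216))):
    d=get_image(n); print(ray(d,px,.042))
E
python3 - <<'E'
import numpy as np
for n,h,a in (("L4",(.5112,-.1767),.465),("L3",(.5033,-.3417),-.178),("L2",(.643,-.328),.21),("L1",(.6386,-.172),-.507),("A",(.533,.0448),-.192),("B",(.5465,.1134),-.192),("C",(.56,.182),-.192),("D",(.5733,.2508),-.192)):
    print(n,(np.array(h)-.03*np.array([np.cos(a),np.sin(a)])).round(4),a)
E
```

```text
t0.50 pos [0.241 0.604 0.405] psi 1.191 grip 87.0mm F [-0.312  0.571  1.816] q7 -0.06
turn(tool)  [-0.845  0.     0.   ]  shift now-axes mm [ 104.779 -647.091  520.339]  shift after-turn mm [ 104.745 -818.733 -138.425]
[[ 0.50364922 -0.24941465  0.042     ]]
[[ 0.52078286 -0.24400362  0.042     ]]
L4 [ 0.4844 -0.1902] 0.465
L3 [ 0.4738 -0.3364] -0.178
L2 [ 0.6137 -0.3343] 0.21
L1 [ 0.6124 -0.1574] -0.507
A [0.5036 0.0505] -0.192
B [0.5171 0.1191] -0.192
C [0.5306 0.1877] -0.192
D [0.5439 0.2565] -0.192
```

```bash
python3 -m creep '[[0,-21,42,0,0,0,36],[0,-21,42,0,0,0,36],[0,-21,42,0,0,0,36],[0,-21,42,0,0,0,36],[0,-21,42,0,0,0,36]]' 20; python3 -m creep '[[0,-21,42,0,0,0,36],[0,-21,42,0,0,0,36],[0,-21,42,0,0,0,36],[0,-21,42,0,0,0,36],[0,-21,42,0,0,0,36]]'; python3 -m creep '[[10,0,0,-0.15,0,0,36],[10,0,0,-0.15,0,0,36],[10,0,0,-0.15,0,0,36],[10,0,0,-0.15,0,0,36],[10,0,0,-0.15,0,0,36]]'; python3 -m creep '[[10,0,0,-0.095,0,0,36],[0,0,0,0,0,0,36]]'; python3 go.py 0.4844 -0.1902 0.3 0.465
```

```text
time: 1.1
position: [0.3981, 0.4267, 0.4051]
tool_rot: [0.299, 1.55, -0.297]
ft_force: [0.8, -0.6, -0.6]
grip_width: 0.633
time: 1.6
position: [0.5542, 0.2514, 0.4052]
tool_rot: [0.298, 1.55, -0.297]
ft_force: [0.4, 0.2, 0.2]
grip_width: 0.417
time: 2.1
position: [0.5532, 0.2529, 0.3545]
tool_rot: [-0.295, 1.55, 0.295]
ft_force: [-0.1, 0.2, 0.0]
grip_width: 0.415
time: 2.3
position: [0.5528, 0.2527, 0.3433]
tool_rot: [-0.365, 1.542, 0.365]
ft_force: [0.2, 0.2, -0.4]
grip_width: 0.413
t2.30 pos [0.553 0.253 0.343] psi 2.036 grip 36.0mm F [ 0.16   0.201 -0.367] q7 1.59
turn(tool)  [ 0.    -0.003 -0.   ]  shift now-axes mm [  43.976 -365.139 -259.743]  shift after-turn mm [  43.3   -365.238 -259.718]
```

```bash
python3 -m creep '[[4,-36.5,-26,0,0,0,36],[4,-36.5,-26,0,0,0,36],[4,-36.5,-26,0,0,0,36],[4,-36.5,-26,0,0,0,36],[4,-36.5,-26,0,0,0,36]]'; python3 -m creep '[[4,-36.5,-26,0,0,0,36],[4,-36.5,-26,0,0,0,36],[4,-36.5,-26,0,0,0,36],[4,-36.5,-26,0,0,0,36],[4,-36.5,-26,0,0,0,36]]';python3 -m creep '[[0,0,0,0,0,0,36],[0,0,0,0,0,0,36]]'; python3 go.py 0.4844 -0.1902 0.186 0.465
python3 - <<'E'
from h import *
for n in("wrist","top"):
    d=get_image(n); im=d["img"] if n=="wrist" else cv2.resize(d["img"][110:250,340:480],None,fx=4,fy=4,interpolation=cv2.INTER_CUBIC)
    cv2.imwrite(f"pics/{n}2.png",im[:,:,::-1])
E
```

```text
time: 2.8
position: [0.5186, 0.0298, 0.3256]
tool_rot: [-0.362, 1.538, 0.363]
ft_force: [1.3, -0.7, -0.5]
grip_width: 0.415
time: 3.3
position: [0.4843, -0.1917, 0.3057]
tool_rot: [-0.363, 1.538, 0.362]
ft_force: [0.9, 0.2, -0.1]
grip_width: 0.412
time: 3.5
position: [0.4844, -0.191, 0.3053]
tool_rot: [-0.361, 1.54, 0.361]
ft_force: [0.1, 0.1, 0.4]
grip_width: 0.416
t3.50 pos [ 0.484 -0.191  0.305] psi 2.031 grip 36.2mm F [0.096 0.134 0.362] q7 2.41
turn(tool)  [-0.005  0.001  0.   ]  shift now-axes mm [119.313   0.771   0.257]  shift after-turn mm [119.312   0.751   0.369]
```

View pics/wrist2.png

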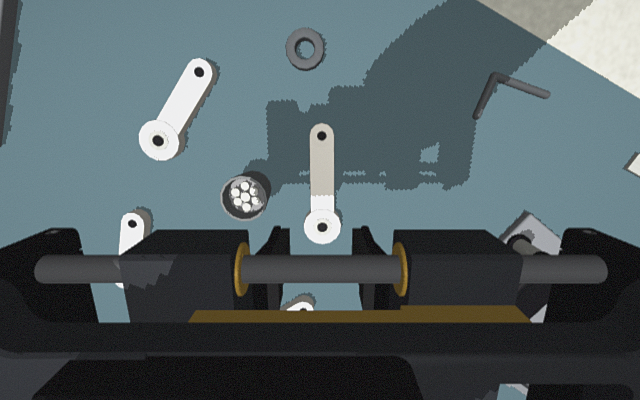

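View pics/top2.png

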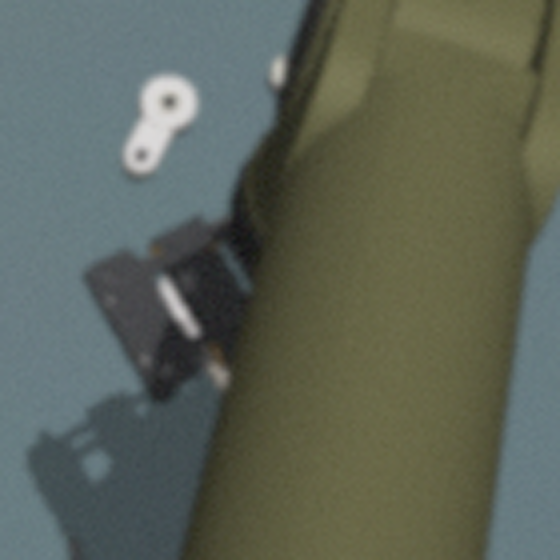

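Run:
```python
from h import *
np.set_printoptions(precision=4,suppress=True)
d=get_image("wrist")
print(ray(d,[(322,227),(322,135)],.016)); print(ray(d,[(158,140),(199,72)],.016)); print(ray(d,[(245,194)],.042))
```

```text
[[ 0.5133 -0.1731  0.016 ]
 [ 0.4364 -0.2117  0.016 ]]
[[ 0.5051 -0.3391  0.016 ]
 [ 0.4363 -0.3265  0.016 ]]
[[ 0.5071 -0.2483  0.042 ]]
```

```bash
python3 -m creep '[[36,0.5,0.3,0,0,0,36],[36,0.5,0.3,0,0,0,36],[34,0.5,0.3,0,0,0,36],[13,0,0,0,0,0,36],[0,0,0,0,0,0,36]]'; python3 -m creep '[[0,0,0,0,0,0,10],[0,0,0,0,0,0,10],[0,0,0,0,0,0,10],[0,0,0,0,0,0,10],[0,0,0,0,0,0,10]]' 25; python3 go.py 0.485 -0.189 0.186 0.465
```

```text
time: 4.15
position: [0.4852, -0.187, 0.186]
tool_rot: [-0.365, 1.541, 0.367]
ft_force: [0.0, -0.1, -0.1]
grip_width: 0.411
time: 4.65
position: [0.4852, -0.188, 0.1864]
tool_rot: [-0.365, 1.538, 0.365]
ft_force: [0.2, 1.5, 3.6]
grip_width: 0.246
t4.65 pos [ 0.485 -0.188  0.186] psi 2.036 grip 21.4mm F [0.21  1.47  3.622] q7 2.48
turn(tool)  [0.    0.001 0.   ]  shift now-axes mm [ 0.401 -0.819 -0.691]  shift after-turn mm [ 0.402 -0.82  -0.69 ]
```

```bash
python3 -m creep '[[-15,0,0,0,0,0,10],[-30,0,0,0.131,0,0,10],[-30,0,0,0.131,0,0,10],[-25,0,0,0.131,0,0,10],[0,0,0,0.131,0,0,10]]'; python3 -m creep '[[0,0,0,0.133,0,0,10],[0,0,0,0,0,0,10]]'; python3 go.py 0.5036 0.0505 0.25 -0.192;python3 - <<'E'
from h import *
d=get_image("wrist"); cv2.imwrite("pics/wrist3.png",d["img"][:,:,::-1])
E
```

```text
time: 5.15
position: [0.4858, -0.189, 0.2892]
tool_rot: [0.05, 1.564, -0.051]
ft_force: [0.4, 0.1, -1.7]
grip_width: 0.249
time: 5.35
position: [0.4845, -0.1882, 0.2857]
tool_rot: [0.151, 1.566, -0.151]
ft_force: [-0.4, 0.4, 0.1]
grip_width: 0.253
t5.35 pos [ 0.484 -0.188  0.286] psi 1.379 grip 22.0mm F [-0.384  0.358  0.076] q7 1.77
turn(tool)  [-0. -0. -0.]  shift now-axes mm [ 35.681 237.926 -26.805]  shift after-turn mm [ 35.662 237.935 -26.752]
```

View pics/wrist3.png

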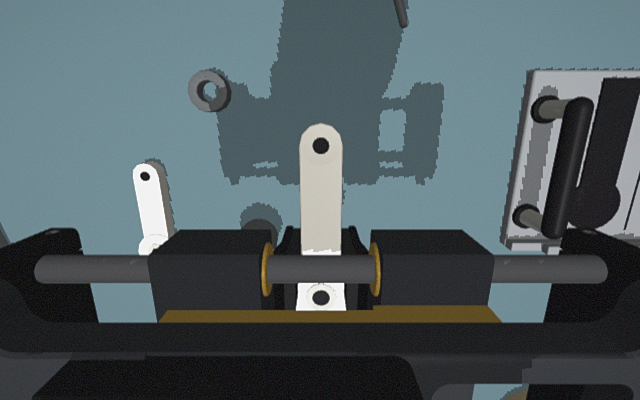

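```bash
python3 -m creep '[[2,47.6,-5.4,0,0,0,10],[2,47.6,-5.4,0,0,0,10],[2,47.6,-5.4,0,0,0,10],[2,47.6,-5.4,0,0,0,10],[2,47.6,-5.4,0,0,0,10]]'; python3 -m creep '[[0,0,0,0,0,0,10],[0,0,0,0,0,0,10]]'; python3 go.py 0.5036 0.0505 0.2 -0.192;python3 - <<'E'
from h import *
d=get_image("wrist"); cv2.imwrite("pics/wrist4.png",d["img"][:,:,::-1])
E
```

```text
time: 5.9
position: [0.5033, 0.0523, 0.2755]
tool_rot: [0.148, 1.566, -0.148]
ft_force: [1.2, -0.2, -0.8]
grip_width: 0.249
time: 6.1
position: [0.5034, 0.0517, 0.2753]
tool_rot: [0.146, 1.567, -0.147]
ft_force: [-0.1, -1.0, 0.2]
grip_width: 0.247
t6.10 pos [0.503 0.052 0.275] psi 1.385 grip 21.5mm F [-0.124 -0.986  0.185] q7 1.27
turn(tool)  [ 0.006 -0.001  0.001]  shift now-axes mm [75.255 -1.092  0.52 ]  shift after-turn mm [75.254 -1.158  0.465]
```

View pics/wrist4.png

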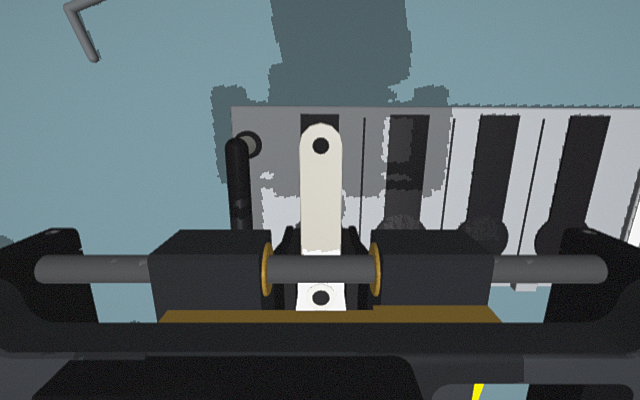

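```bash
python3 -m creep '[[30,-0.5,0.3,0,0,0,10],[30,-0.5,0.2,0,0,0,10],[12,0,0,0,0,0,10],[3.5,0,0,0,0,0,10],[0,0,0,0,0,0,10]]'; python3 go.py 0.5036 0.0505 0.199 -0.192; python3 -m creep '[[0,0,0,0,0,0,36],[0,0,0,0,0,0,36],[0,0,0,0,0,0,36]]';python3 -m creep '[[-10,0,0,0,0,0,36],[-30,0,0,0,0,0,36],[-45,0,0,0,0,0,36],[0,0,0,0,0,0,36]]'; python3 go.py 0.4738 -0.3364 0.26 -0.178
python3 - <<'E'
from h import *
d=get_image("wrist"); cv2.imwrite("pics/wrist5.png",d["img"][:,:,::-1])
E
```

```text
time: 6.65
position: [0.5042, 0.0487, 0.2005]
tool_rot: [0.151, 1.565, -0.152]
ft_force: [-0.0, 0.9, -0.8]
grip_width: 0.246
t6.65 pos [0.504 0.049 0.201] psi 1.378 grip 21.4mm F [-0.009  0.925 -0.836] q7 1.31
turn(tool)  [-0.001  0.     0.   ]  shift now-axes mm [ 1.5    1.671 -0.887]  shift after-turn mm [ 1.501  1.671 -0.885]
time: 6.95
position: [0.5044, 0.0497, 0.2013]
tool_rot: [0.151, 1.564, -0.15]
ft_force: [0.5, 0.0, 0.1]
grip_width: 0.389
time: 7.35
position: [0.5065, 0.0496, 0.292]
tool_rot: [0.154, 1.554, -0.147]
ft_force: [0.7, -0.1, 0.3]
grip_width: 0.416
t7.35 pos [0.506 0.05  0.292] psi 1.379 grip 36.2mm F [ 0.679 -0.127  0.256] q7 1.26
turn(tool)  [-0.014  0.011 -0.005]  shift now-axes mm [  30.498 -385.319   41.225]  shift after-turn mm [  32.002 -385.702   36.197]
```

View pics/wrist5.png

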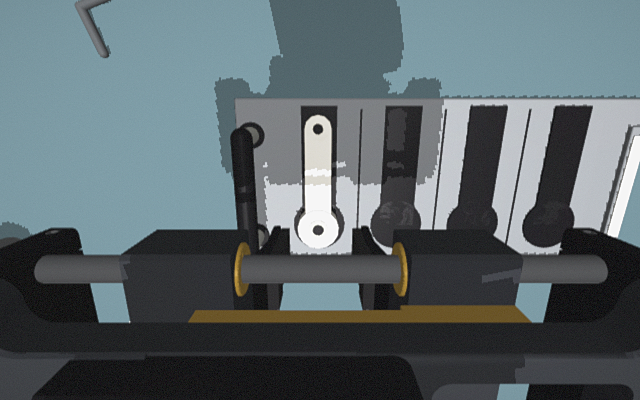

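```bash
python3 -m creep '[[2,-48,4.5,-0.002,0,0,36],[2,-48,4.5,-0.002,0,0,36],[2,-48,4.5,-0.002,0,0,36],[2,-48,4.5,-0.002,0,0,36],[2,-48,4.5,-0.002,0,0,36]]'; python3 -m creep '[[2,-48,4.5,-0.002,0,0,36],[2,-48,4.5,-0.002,0,0,36],[2,-48,4.5,0,0,0,36],[0,0,0,0,0,0,36],[0,0,0,0,0,0,36]]'; python3 go.py 0.475 -0.335 0.186 -0.178
python3 - <<'E'
from h import *
d=get_image("wrist"); cv2.imwrite("pics/wrist6.png",d["img"][:,:,::-1])
E
```

```text
time: 7.9
position: [0.4803, -0.192, 0.2748]
tool_rot: [0.143, 1.567, -0.142]
ft_force: [0.7, -1.1, -1.1]
grip_width: 0.414
time: 8.4
position: [0.4677, -0.3356, 0.2684]
tool_rot: [0.143, 1.568, -0.142]
ft_force: [0.7, 1.9, 0.1]
grip_width: 0.414
t8.40 pos [ 0.468 -0.336  0.268] psi 1.390 grip 36.0mm F [0.683 1.929 0.132] q7 2.13
turn(tool)  [-0.003 -0.002 -0.   ]  shift now-axes mm [82.368  1.868  7.224]  shift after-turn mm [82.382  1.858  7.069]
```

View pics/wrist6.png

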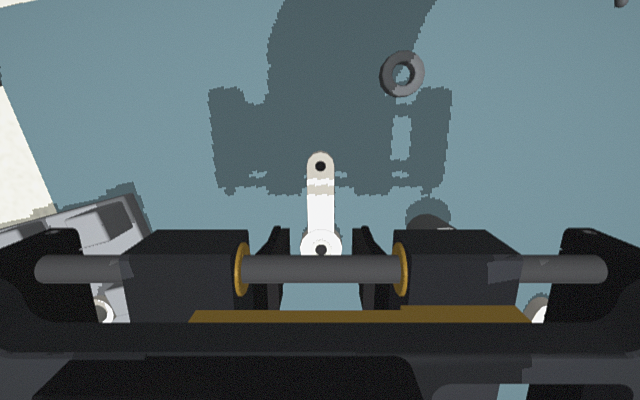

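```bash
python3 -m creep '[[30,1,3.5,0,0,0,36],[30,1,3.5,0,0,0,36],[16,0,0,0,0,0,36],[6.5,0,0,0,0,0,36],[0,0,0,0,0,0,36]]'; python3 go.py 0.475 -0.335 0.186 -0.178;python3 -m creep '[[0,0,0,0,0,0,10],[0,0,0,0,0,0,10],[0,0,0,0,0,0,10],[0,0,0,0,0,0,10]]'; python3 go.py 0.475 -0.335 0.186 -0.178
```

```text
time: 8.95
position: [0.4762, -0.3329, 0.1865]
tool_rot: [0.139, 1.567, -0.138]
ft_force: [0.0, -0.4, 0.0]
grip_width: 0.415
t8.95 pos [ 0.476 -0.333  0.187] psi 1.394 grip 36.1mm F [ 0.049 -0.426  0.04 ] q7 2.18
turn(tool)  [ 0.001 -0.001 -0.001]  shift now-axes mm [ 0.516 -2.258 -0.805]  shift after-turn mm [ 0.517 -2.259 -0.802]
time: 9.35
position: [0.4763, -0.3344, 0.1879]
tool_rot: [0.139, 1.564, -0.14]
ft_force: [-0.6, -0.8, 5.3]
grip_width: 0.246
t9.35 pos [ 0.476 -0.334  0.188] psi 1.393 grip 21.4mm F [-0.553 -0.803  5.311] q7 2.18
turn(tool)  [-0.     0.002  0.001]  shift now-axes mm [ 1.914 -0.832 -1.15 ]  shift after-turn mm [ 1.916 -0.833 -1.146]
```

```bash
python3 -m creep '[[-15,0,0,0,0,0,10],[-40,0,0,0.014,0,0,10],[-45,0,0,0,0,0,10],[0,0,0,0,0,0,10]]'; python3 go.py 0.518 0.119 0.28 -0.192
```

```text
time: 9.75
position: [0.4776, -0.3358, 0.2939]
tool_rot: [0.148, 1.555, -0.154]
ft_force: [0.8, 0.4, 0.1]
grip_width: 0.248
t9.75 pos [ 0.478 -0.336  0.294] psi 1.379 grip 21.6mm F [0.763 0.396 0.085] q7 2.10
turn(tool)  [-0.     0.011  0.003]  shift now-axes mm [ 12.051 454.14  -47.371]  shift after-turn mm [ 13.902 454.116 -47.099]
```

```bash
python3 -m creep '[[1,45.4,-4.7,0,0,0,10],[1,45.4,-4.7,0,0,0,10],[1,45.4,-4.7,0,0,0,10],[1,45.4,-4.7,0,0,0,10],[1,45.4,-4.7,0,0,0,10]]'; python3 -m creep '[[1,45.4,-4.7,0,0,0,10],[1,45.4,-4.7,0,0,0,10],[1,45.4,-4.7,0,0,0,10],[1,45.4,-4.7,0,0,0,10],[1,45.4,-4.7,0,0,0,10]]';python3 -m creep '[[0,0,0,0,0,0,10],[0,0,0,0,0,0,10]]'; python3 go.py 0.518 0.119 0.2 -0.192;python3 - <<'E'
from h import *
d=get_image("wrist"); cv2.imwrite("pics/wrist7.png",d["img"][:,:,::-1])
E
```

```text
time: 10.25
position: [0.4957, -0.1047, 0.2821]
tool_rot: [0.151, 1.565, -0.15]
ft_force: [0.6, -0.6, -1.2]
grip_width: 0.246
time: 10.75
position: [0.516, 0.1225, 0.2771]
tool_rot: [0.151, 1.565, -0.151]
ft_force: [0.9, -0.1, 0.1]
grip_width: 0.253
time: 10.95
position: [0.516, 0.122, 0.2767]
tool_rot: [0.148, 1.566, -0.149]
ft_force: [-0.1, -0.0, -1.1]
grip_width: 0.254
t10.95 pos [0.516 0.122 0.277] psi 1.382 grip 22.1mm F [-0.058 -0.01  -1.146] q7 1.15
turn(tool)  [ 0.003 -0.     0.001]  shift now-axes mm [76.735 -2.481  2.53 ]  shift after-turn mm [76.734 -2.521  2.511]
```

View pics/wrist7.png

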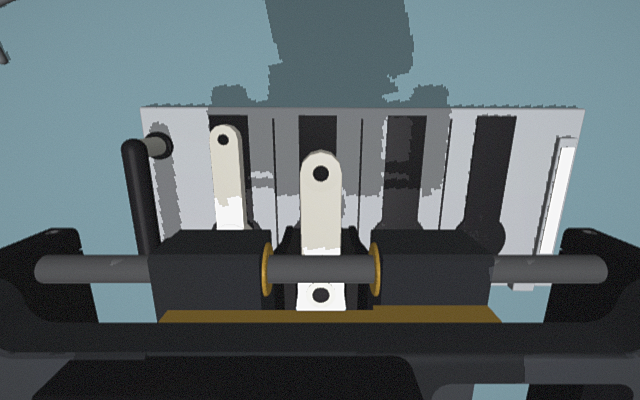

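```bash
python3 -m creep '[[30,-1,1.2,0,0,0,10],[30,-1.3,1.2,0,0,0,10],[12,0,0,0,0,0,10],[4,0,0,0,0,0,10],[0,0,0,0,0,0,10]]'; python3 go.py 0.518 0.119 0.200 -0.192; python3 -m creep '[[0,0,0,0,0,0,36],[0,0,0,0,0,0,36],[0,0,0,0,0,0,36]]';python3 -m creep '[[-10,0,0,0,0,0,36],[-30,0,0,0,0,0,36],[-45,0,0,0,0,0,36],[0,0,0,0,0,0,36]]'; python3 go.py 0.615 -0.333 0.26 0.21
python3 - <<'E'
from h import *
d=get_image("wrist"); cv2.imwrite("pics/wrist8.png",d["img"][:,:,::-1])
E
```

```text
time: 11.5
position: [0.5185, 0.117, 0.2012]
tool_rot: [0.152, 1.566, -0.152]
ft_force: [0.2, 0.1, 0.2]
grip_width: 0.249
t11.50 pos [0.518 0.117 0.201] psi 1.377 grip 21.6mm F [0.197 0.082 0.184] q7 1.19
turn(tool)  [-0.002 -0.     0.   ]  shift now-axes mm [ 1.231  1.854 -0.86 ]  shift after-turn mm [ 1.232  1.855 -0.857]
time: 11.8
position: [0.5187, 0.1183, 0.2016]
tool_rot: [0.151, 1.564, -0.15]
ft_force: [0.1, -0.3, 0.1]
grip_width: 0.391
time: 12.2
position: [0.5208, 0.1185, 0.2927]
tool_rot: [0.155, 1.555, -0.146]
ft_force: [1.3, -0.1, 0.4]
grip_width: 0.415
t12.20 pos [0.521 0.119 0.293] psi 1.379 grip 36.1mm F [ 1.265 -0.066  0.437] q7 1.15
turn(tool)  [-0.402  0.011 -0.004]  shift now-axes mm [  31.823 -425.504  178.22 ]  shift after-turn mm [  32.669 -461.256   -2.039]
```

View pics/wrist8.png

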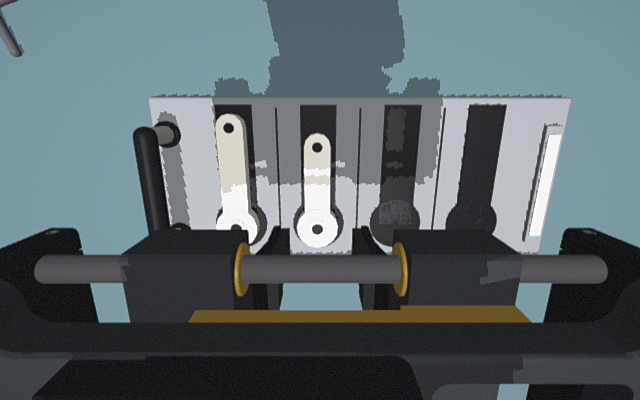

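```bash
python3 -m creep '[[1,-42.5,17.8,0,0,0,36],[1,-42.5,17.8,0,0,0,36],[1,-42.5,17.8,0,0,0,36],[1,-42.5,17.8,0,0,0,36],[1,-42.5,17.8,0,0,0,36]]'; python3 -m creep '[[1,-42.5,17.8,0,0,0,36],[1,-42.5,17.8,0,0,0,36],[1,-42.5,17.8,0,0,0,36],[1,-42.5,17.8,0,0,0,36],[1,-42.5,17.8,0,0,0,36]]';python3 -m creep '[[0,0,0,-0.134,0,0,36],[0,0,0,-0.134,0,0,36],[0,0,0,-0.134,0,0,36],[0,0,0,0,0,0,36],[0,0,0,0,0,0,36]]'; python3 go.py 0.615 -0.333 0.186 0.21;python3 - <<'E'
from h import *
d=get_image("wrist"); cv2.imwrite("pics/wrist9.png",d["img"][:,:,::-1])
E
```

```text
time: 12.75
position: [0.5649, -0.109, 0.2802]
tool_rot: [0.151, 1.567, -0.15]
ft_force: [0.8, 0.3, 0.1]
grip_width: 0.411
time: 13.25
position: [0.612, -0.3344, 0.2747]
tool_rot: [0.151, 1.567, -0.15]
ft_force: [1.2, 1.1, 0.4]
grip_width: 0.415
time: 13.75
position: [0.6118, -0.3329, 0.2751]
tool_rot: [-0.162, 1.566, 0.163]
ft_force: [0.7, 0.1, -0.1]
grip_width: 0.41
t13.75 pos [ 0.612 -0.333  0.275] psi 1.778 grip 35.7mm F [ 0.71   0.113 -0.093] q7 2.40
turn(tool)  [-0.003 -0.001 -0.001]  shift now-axes mm [89.116 -0.865  3.191]  shift after-turn mm [89.119 -0.797  3.12 ]
```

View pics/wrist9.png

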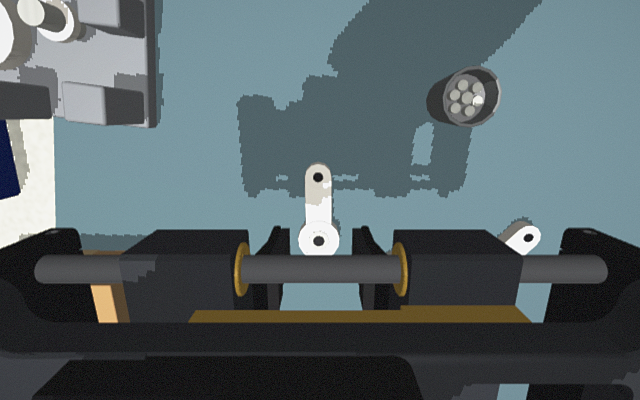

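Run:
```python
from h import *
np.set_printoptions(precision=3,suppress=True)
d=get_image("scene"); cv2.imwrite("pics/s9.png",cv2.resize(d["img"][190:350,20:220],None,fx=4,fy=3.7,interpolation=cv2.INTER_CUBIC)[:,:,::-1])
d=get_image("top"); cv2.imwrite("pics/t9.png",cv2.resize(d["img"][50:150,440:600],None,fx=4.5,fy=4.5,interpolation=cv2.INTER_CUBIC)[:,:,::-1])
```

```text
(no output)
```

View pics/s9.png

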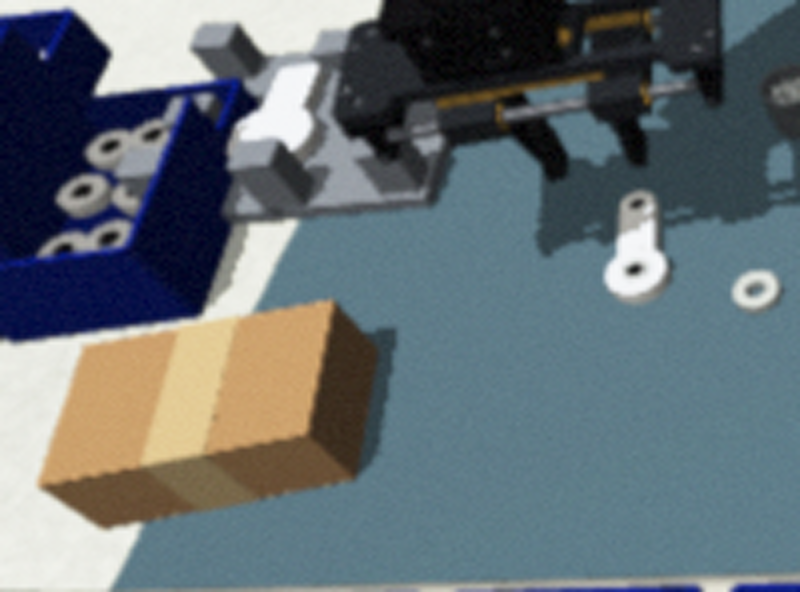

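View pics/t9.png

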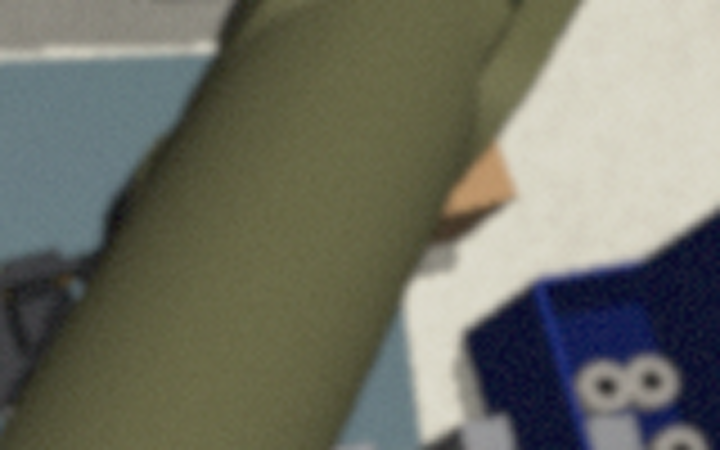

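Run:
```python
from h import *
np.set_printoptions(precision=3,suppress=True)
d=get_image("scene"); print("base",ray(d,[(114.5,284.6),(109,319)],0.002))
for z in(.04,.05,.06,.07,.08): print(z,ray(d,[(103.3,271),(97,307)],z)[:,:2])
```

```text
base [[ 0.69  -0.47   0.002]
 [ 0.776 -0.453  0.002]]
0.04 [[ 0.676 -0.485]
 [ 0.766 -0.465]]
0.05 [[ 0.683 -0.478]
 [ 0.771 -0.459]]
0.06 [[ 0.689 -0.471]
 [ 0.776 -0.452]]
0.07 [[ 0.695 -0.464]
 [ 0.781 -0.445]]
0.08 [[ 0.702 -0.458]
 [ 0.786 -0.439]]
```

```bash
python3 -m creep '[[30,-1,1,0,0,0,36],[30,-0.5,1,0,0,0,36],[20,0,0.5,0,0,0,36],[8.5,0,0,0,0,0,36],[0,0,0,0,0,0,36]]'; python3 go.py 0.615 -0.333 0.186 0.21;python3 -m creep '[[0,0,0,0,0,0,10],[0,0,0,0,0,0,10],[0,0,0,0,0,0,10],[0,0,0,0,0,0,10]]'; python3 go.py 0.615 -0.333 0.186 0.21
```

```text
time: 14.45
position: [0.6147, -0.3338, 0.1868]
tool_rot: [-0.164, 1.566, 0.165]
ft_force: [-1.0, 0.3, 0.4]
grip_width: 0.414
t14.45 pos [ 0.615 -0.334  0.187] psi 1.781 grip 36.0mm F [-0.976  0.333  0.388] q7 2.43
turn(tool)  [-0.    -0.001 -0.001]  shift now-axes mm [0.781 0.662 0.498]  shift after-turn mm [0.781 0.662 0.497]
time: 14.85
position: [0.6151, -0.3341, 0.1882]
tool_rot: [-0.166, 1.563, 0.164]
ft_force: [-0.1, -0.3, 2.8]
grip_width: 0.247
t14.85 pos [ 0.615 -0.334  0.188] psi 1.781 grip 21.5mm F [-0.119 -0.252  2.813] q7 2.43
turn(tool)  [0.    0.001 0.001]  shift now-axes mm [2.247 1.127 0.11 ]  shift after-turn mm [2.248 1.125 0.113]
```

```bash
python3 -m creep '[[-15,0,0,0,0,0,10],[-40,0,0,0.134,0,0,10],[-45,0,0,0.134,0,0,10],[0,0,0,0.134,0,0,10],[0,0,0,0,0,0,10]]'; python3 go.py 0.5306 0.1877 0.285 -0.192
```

```text
time: 15.35
position: [0.6152, -0.3342, 0.2901]
tool_rot: [0.15, 1.562, -0.152]
ft_force: [-0.4, -0.6, -0.8]
grip_width: 0.246
t15.35 pos [ 0.615 -0.334  0.29 ] psi 1.379 grip 21.4mm F [-0.412 -0.583 -0.786] q7 2.03
turn(tool)  [-0.     0.004  0.001]  shift now-axes mm [   4.022  496.17  -182.679]  shift after-turn mm [   5.093  496.191 -182.593]
```

```bash
python3 -m creep '[[0.5,41.3,-15.2,0,0,0,10],[0.5,41.3,-15.2,0,0,0,10],[0.5,41.3,-15.2,0,0,0,10],[0.5,41.3,-15.2,0,0,0,10]]'; python3 -m creep '[[0.5,41.3,-15.2,0,0,0,10],[0.5,41.3,-15.2,0,0,0,10],[0.5,41.3,-15.2,0,0,0,10],[0.5,41.3,-15.2,0,0,0,10]]'; python3 -m creep '[[0.5,41.3,-15.2,0,0,0,10],[0.5,41.3,-15.2,0,0,0,10],[0.5,41.3,-15.2,0,0,0,10],[0.5,41.3,-15.2,0,0,0,10]]'; python3 -m creep '[[0,0,0,0,0,0,10],[0,0,0,0,0,0,10]]'; python3 go.py 0.5306 0.1877 0.20 -0.192
```

```text
time: 15.75
position: [0.5855, -0.1582, 0.2841]
tool_rot: [0.148, 1.568, -0.147]
ft_force: [0.2, 0.1, 0.3]
grip_width: 0.245
time: 16.15
position: [0.5571, 0.0154, 0.2825]
tool_rot: [0.147, 1.568, -0.148]
ft_force: [0.3, -0.6, -0.6]
grip_width: 0.246
time: 16.55
position: [0.529, 0.1889, 0.2805]
tool_rot: [0.147, 1.567, -0.148]
ft_force: [0.8, -0.2, -0.8]
grip_width: 0.25
time: 16.75
position: [0.5292, 0.1885, 0.2804]
tool_rot: [0.145, 1.568, -0.147]
ft_force: [-0.3, -0.7, -1.5]
grip_width: 0.251
t16.75 pos [0.529 0.189 0.28 ] psi 1.385 grip 21.9mm F [-0.325 -0.73  -1.469] q7 1.06
turn(tool)  [ 0.006 -0.002  0.002]  shift now-axes mm [80.379 -0.43   1.617]  shift after-turn mm [80.381 -0.547  1.499]
```

```bash
python3 -m creep '[[30,0,0.8,0.005,0,0,10],[30,0,0.6,0,0,0,10],[14,0,0,0,0,0,10],[5,0,0,0,0,0,10],[0,0,0,0,0,0,10]]'; python3 go.py 0.5306 0.1877 0.200 -0.192; python3 -m creep '[[0,0,0,0,0,0,36],[0,0,0,0,0,0,36],[0,0,0,0,0,0,36]]';python3 -m creep '[[-10,0,0,0,0,0,36],[-30,0,0,0,0,0,36],[-45,0,0,0,0,0,36],[0,0,0,0,0,0,36]]'; python3 go.py 0.613 -0.156 0.26 -0.507
python3 - <<'E'
from h import *
d=get_image("wrist"); cv2.imwrite("pics/wrist10.png",d["img"][:,:,::-1])
E
```

```text
time: 17.25
position: [0.5317, 0.1862, 0.2021]
tool_rot: [0.154, 1.566, -0.156]
ft_force: [0.7, 0.0, -0.3]
grip_width: 0.248
t17.25 pos [0.532 0.186 0.202] psi 1.373 grip 21.6mm F [ 0.687  0.031 -0.305] q7 1.09
turn(tool)  [-0.006 -0.001  0.001]  shift now-axes mm [ 2.068  1.292 -1.412]  shift after-turn mm [ 2.069  1.298 -1.406]
time: 17.55
position: [0.532, 0.1872, 0.2034]
tool_rot: [0.155, 1.564, -0.153]
ft_force: [-0.2, -0.1, -0.6]
grip_width: 0.39
time: 17.95
position: [0.5341, 0.1877, 0.2946]
tool_rot: [0.16, 1.555, -0.149]
ft_force: [1.3, 0.3, -0.4]
grip_width: 0.413
t17.95 pos [0.534 0.188 0.295] psi 1.374 grip 35.9mm F [ 1.29   0.299 -0.395] q7 1.06
turn(tool)  [ 0.31   0.009 -0.009]  shift now-axes mm [  33.583 -321.841  144.299]  shift after-turn mm [  34.591 -262.114  235.863]
```

View pics/wrist10.png

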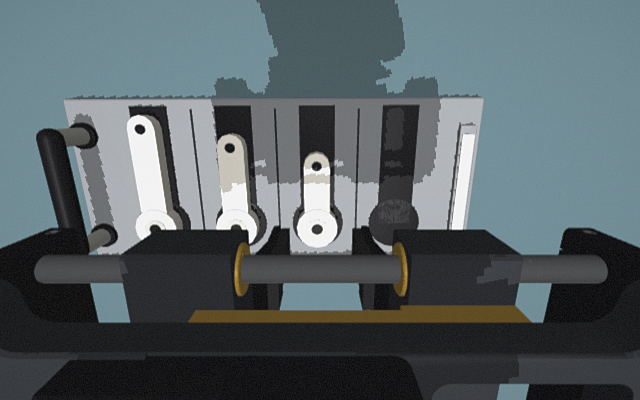

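```bash
python3 -m creep '[[2,-40.2,18,0,0,0,36],[2,-40.2,18,0,0,0,36],[2,-40.2,18,0,0,0,36],[2,-40.2,18,0,0,0,36]]'; python3 -m creep '[[2,-40.2,18,0,0,0,36],[2,-40.2,18,0,0,0,36],[2,-40.2,18,0,0,0,36],[2,-40.2,18,0,0,0,36]]';python3 -m creep '[[0,0,0,0.104,0,0,36],[0,0,0,0.104,0,0,36],[0,0,0,0.104,0,0,36],[0,0,0,0,0,0,36],[0,0,0,0,0,0,36]]'; python3 go.py 0.613 -0.156 0.186 -0.507;python3 - <<'E'
from h import *
d=get_image("wrist"); cv2.imwrite("pics/wrist11.png",d["img"][:,:,::-1])
E
```

```text
time: 18.4
position: [0.5705, 0.0138, 0.279]
tool_rot: [0.154, 1.566, -0.154]
ft_force: [0.9, 0.9, 0.3]
grip_width: 0.414
time: 18.8
position: [0.6098, -0.158, 0.2709]
tool_rot: [0.154, 1.566, -0.154]
ft_force: [1.0, -0.6, 0.6]
grip_width: 0.414
time: 19.3
position: [0.6097, -0.1563, 0.2709]
tool_rot: [0.397, 1.535, -0.397]
ft_force: [-0.2, 0.3, -0.6]
grip_width: 0.419
t19.30 pos [ 0.61  -0.156  0.271] psi 1.065 grip 36.5mm F [-0.22   0.276 -0.579] q7 1.45
turn(tool)  [ 0.001 -0.001  0.   ]  shift now-axes mm [84.923  1.821  2.781]  shift after-turn mm [84.925  1.799  2.723]
```

View pics/wrist11.png

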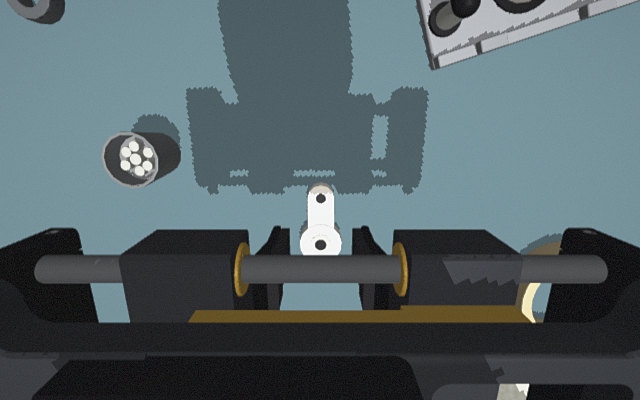

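```bash
python3 -m creep '[[30,0.5,1,0,0,0,36],[30,0.5,1,0,0,0,36],[16,0,0,0,0,0,36],[8.5,0,0,0,0,0,36],[0,0,0,0,0,0,36]]'; python3 -m creep '[[0,0,0,0,0,0,10],[0,0,0,0,0,0,10],[0,0,0,0,0,0,10],[0,0,0,0,0,0,10]]'; python3 go.py 0.613 -0.156 0.186 -0.507; python3 -m creep '[[-15,0,0,0,0,0,10],[-40,0,0,-0.105,0,0,10],[-45,0,0,-0.105,0,0,10],[0,0,0,-0.105,0,0,10],[0,0,0,0,0,0,10]]'; python3 go.py 0.5439 0.2565 0.285 -0.192
```

```text
time: 19.85
position: [0.6122, -0.1566, 0.1865]
tool_rot: [0.398, 1.534, -0.399]
ft_force: [1.4, 0.9, -0.1]
grip_width: 0.412
time: 20.25
position: [0.6125, -0.1568, 0.1878]
tool_rot: [0.399, 1.532, -0.399]
ft_force: [-0.5, 1.3, 3.8]
grip_width: 0.251
t20.25 pos [ 0.613 -0.157  0.188] psi 1.062 grip 21.9mm F [-0.453  1.323  3.808] q7 1.49
turn(tool)  [-0.002  0.002 -0.001]  shift now-axes mm [1.791 0.936 0.029]  shift after-turn mm [1.791 0.937 0.033]
time: 20.75
position: [0.6125, -0.1569, 0.2895]
tool_rot: [0.152, 1.561, -0.152]
ft_force: [-0.3, -0.5, 0.0]
grip_width: 0.248
t20.75 pos [ 0.613 -0.157  0.29 ] psi 1.377 grip 21.6mm F [-0.303 -0.53   0.007] q7 1.74
turn(tool)  [-0.002  0.004 -0.001]  shift now-axes mm [   4.261  392.448 -146.902]  shift after-turn mm [   4.513  392.686 -146.256]
```

```bash
python3 -m creep '[[0.5,43.6,-16.2,0,0,0,10],[0.5,43.6,-16.2,0,0,0,10],[0.5,43.6,-16.2,0,0,0,10],[0.5,43.6,-16.2,0,0,0,10],[0.5,43.6,-16.2,0,0,0,10]]'; python3 -m creep '[[0.5,43.6,-16.2,0,0,0,10],[0.5,43.6,-16.2,0,0,0,10],[0.5,43.6,-16.2,0,0,0,10],[0.5,43.6,-16.2,0,0,0,10]]'; python3 -m creep '[[0,0,0,0,0,0,10],[0,0,0,0,0,0,10]]'; python3 go.py 0.5439 0.2565 0.20 -0.192
```

```text
time: 21.25
position: [0.5734, 0.0747, 0.2834]
tool_rot: [0.154, 1.567, -0.155]
ft_force: [0.2, 0.0, -0.6]
grip_width: 0.248
time: 21.65
position: [0.5434, 0.2581, 0.2813]
tool_rot: [0.154, 1.567, -0.155]
ft_force: [0.6, -0.1, -0.4]
grip_width: 0.248
time: 21.85
position: [0.5434, 0.2581, 0.2811]
tool_rot: [0.15, 1.568, -0.152]
ft_force: [-0.3, -1.3, 0.6]
grip_width: 0.244
t21.85 pos [0.543 0.258 0.281] psi 1.379 grip 21.3mm F [-0.293 -1.334  0.63 ] q7 0.97
turn(tool)  [-0.    -0.002  0.002]  shift now-axes mm [81.056 -1.32   0.929]  shift after-turn mm [81.055 -1.473  0.772]
```

```bash
python3 -m creep '[[30,-0.5,0,0,0,0,10],[30,-0.3,0,0,0,0,10],[14,0,0,0,0,0,10],[5.5,0,0,0,0,0,10],[0,0,0,0,0,0,10]]'; python3 go.py 0.5439 0.2565 0.200 -0.192; python3 -m creep '[[0,0,0,0,0,0,36],[0,0,0,0,0,0,36],[0,0,0,0,0,0,36]]';python3 -m creep '[[-10,0,0,0,0,0,36],[-30,0,0,0,0,0,36],[-45,0,0,0,0,0,36],[-40,0,0,0,0,0,36]]'; python3 go.py 0.5 0.5 0.35 -0.192
```

```text
time: 22.35
position: [0.5447, 0.2549, 0.2024]
tool_rot: [0.153, 1.566, -0.154]
ft_force: [1.5, -0.8, -0.2]
grip_width: 0.247
t22.35 pos [0.545 0.255 0.202] psi 1.375 grip 21.5mm F [ 1.473 -0.78  -0.158] q7 1.00
turn(tool)  [-0.004 -0.001  0.001]  shift now-axes mm [ 2.438  1.451 -1.078]  shift after-turn mm [ 2.439  1.453 -1.074]
time: 22.65
position: [0.545, 0.256, 0.204]
tool_rot: [0.153, 1.564, -0.151]
ft_force: [0.3, -1.4, -0.2]
grip_width: 0.387
time: 23.05
position: [0.5444, 0.2556, 0.3305]
tool_rot: [0.153, 1.564, -0.152]
ft_force: [0.6, 0.6, 1.2]
grip_width: 0.413
t23.05 pos [0.544 0.256 0.33 ] psi 1.377 grip 35.9mm F [0.615 0.575 1.17 ] q7 0.96
turn(tool)  [-0.002  0.001 -0.001]  shift now-axes mm [-19.475 231.248 -90.651]  shift after-turn mm [-19.548 231.406 -90.232]
```

Move clear so the fixed cameras can see the tray.

```bash
python3 -m creep '[[-15,46,-18,0,0,0,36],[-15,46,-18,0,0,0,36],[-15,46,-18,0,0,0,36],[-15,46,-18,0,0,0,36],[-10,46,-18,0,0,0,36]]';python3 -m creep '[[0,0,0,0,0,0,36],[0,0,0,0,0,0,36]]'
python3 - <<'E'
from h import *
np.set_printoptions(precision=4,suppress=True)
L=np.array([(.533,.0448),(.5465,.1134),(.56,.182),(.5733,.2508)])
for n in("top","scene"):
    d=get_image(n); print(n)
    for o in links(d,.028):
        k=np.argmin(np.linalg.norm(L-o['head'],axis=1)); e=np.linalg.norm(L[k]-o['head'])
        if e<.04: print("abcd"[k],"head",o['head'],"err mm %.1f"%(e*1e3),"r%.1f ang%.3f L%.1f"%(o['r'],o['ang'],o['L']))
    b=d["img"][110:250,170:470] if n=="top" else d["img"][160:290,160:460]
    cv2.imwrite(f"pics/{n}12.png",cv2.resize(b,None,fx=2.6,fy=2.6,interpolation=cv2.INTER_CUBIC)[:,:,::-1])
d=get_image("wrist")
E
```

```text
time: 23.55
position: [0.5011, 0.4938, 0.3988]
tool_rot: [0.154, 1.563, -0.151]
ft_force: [1.2, 0.2, -0.5]
grip_width: 0.414
time: 23.75
position: [0.5005, 0.4939, 0.3964]
tool_rot: [0.15, 1.565, -0.149]
ft_force: [0.8, -0.7, -0.9]
grip_width: 0.411
top
a head [0.5319 0.043 ] err mm 2.1 r15.9 ang-0.191 L111.5
b head [0.5457 0.1118] err mm 1.8 r15.9 ang-0.187 L95.7
c head [0.5598 0.1811] err mm 0.9 r16.1 ang-0.189 L81.0
d head [0.5748 0.2495] err mm 2.0 r16.4 ang-0.185 L67.5
scene
d head [0.5749 0.2506] err mm 1.6 r17.4 ang-0.201 L70.1
c head [0.5606 0.1821] err mm 0.6 r17.6 ang-0.185 L85.2
b head [0.5468 0.1131] err mm 0.5 r17.4 ang-0.193 L100.5
a head [0.5322 0.0444] err mm 0.9 r17.8 ang-0.197 L117.0
```

View pics/top12.png

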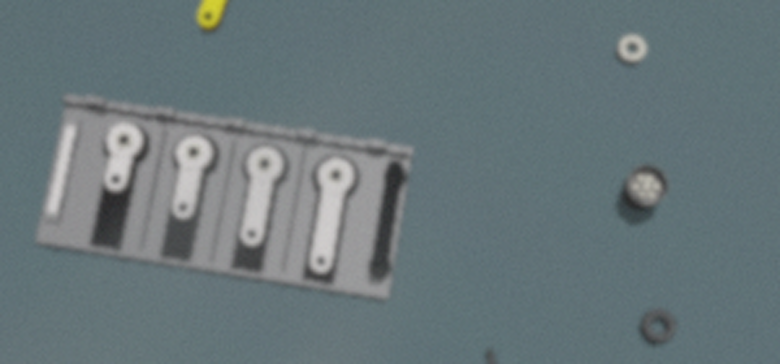

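View pics/scene12.png

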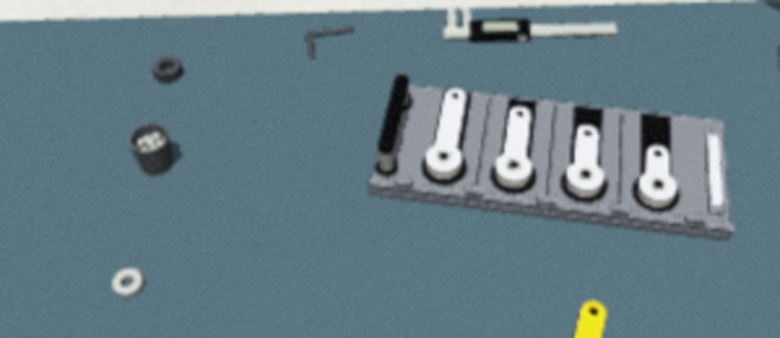

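The top view shows the four links on their marks, running from longest at the handle (crop pixel 335,175) to shortest (124,140). The pot is unmoved and upright at (645,187). Every head is within about 2 mm of its disc centre and every arm within 0.01 rad of its lane, and the robot is clear.

```bash
python3 -c "
from bench import ctrl; print(ctrl.close_job())"
```

```text
the job is handed in; nothing more can be done
None
```

I laid the four white links on the tray, link_4 in lane_a beside the handle, then link_3, link_2 and link_1 out to lane_d, and handed the job in at about 24 s.

- **Heads:** the last pictures from both fixed cameras put every head within about 2 mm of its disc centre; the limit is 12 mm. The two views differed by 1–1.5 mm, about the calibration error.
- **Arms:** each arm lies within about 0.01 rad of its lane; the limit is 0.2 rad.
- **Resting flat:** I judged flatness and height by eye in the pictures and from the release height, not by a separate measurement. I let go of each link roughly 1–2 mm above the tray.
- **Pot:** it stands upright and looks unmoved.
- **Robot:** the gripper is clear of everything, and no check failed. The wrist force never read above about 6 N after any move.

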